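Take down the pile of cut joinery parts and lay each in its fitting tray

ROBOT

A 6-joint arm with a two-finger parallel gripper is mounted at the origin on the work surface. World frame = base frame: x ahead of the robot, y to its left, z up, the work surface at z = 0. Lengths are in m, angles in rad, forces in N, time in s.
With the tool pointing down it reaches from about 0.275 to 0.975 m from the base axis. Payload 8.4 kg.
Tool frame: the origin (TCP) lies midway between the tips of the shut fingers; the grasp point (between the pads) lies 19 mm behind it; y points along the fingers, z is the direction in which the jaws open and shut, and the axes are right-handed (so a half turn about y gives the same grasp; the last joint's range is limited). The gripper opens to 92 mm and grips with 3 to 60 N. Pads are 20 mm wide; open, the fingers measure 128 mm over their backs; the gripper's body (75 mm by 189 mm) begins 69 mm behind the grasp point.
Start: joints at [1.128, 0.353, 1.633, -0, 1.155, -0.002], TCP at [0.267, 0.565, 0.215] pointing down, gripper open.
Joint ranges: [-2.63, 2.63], [-0.92, 2.1], [0.06, 2.66], [-1.3, 4.44], [0, 2.69], [-3.02, 3.02]. Speed limits (rad/s): [2.22, 2.22, 2.79, 3.14, 3.14, 3.14].

INTERFACE

Orientations are given as a unit quaternion [x, y, z, w].
In Python, from rig import read_state, vision, finish_job gives the robot as it stands.
- The arm moves only by the tool apply_moves, never from a script. Its argument "series" is a list of rows, each an object with "slide": the shift along the tool's x, y, z in m, a list of three; "roll": the turn about the tool's y in degrees; "hand": the finger opening in m, from 0 to 0.0919. In form: [{"slide": [x, y, z], "roll": roll, "hand": hand}, ...]. A call has 1 to 8 rows; each row shifts and turns the commanded pose from where the row before left it, along the tool's axes as they then stand; what a row does not reach is not made up. A row lasts 1/8 s, in which the tool goes at most 62.5 mm and 10.7 degrees, less where a joint would pass 70% of its speed; a pose out of reach is approached as far as the arm can. A call with a gripper value outside its range is refused whole. The fingers move at their own pace and stop on an object; "grip_force" is the grip in N (left out, the last holds). Time passes only in rows, so rows that do not move let the fingers close. It gives the time, the measured TCP pose, the force and the opening at its end, in the units of the state.
- read_state(): the state, without advancing time (a new reading comes with each control period).
- vision.grab_frame(name): name is "scene" or "top"; returns a dict with "frame" (480x640x3 uint8, red, green, blue), "depth" (480x640 float32, m along the optical axis (not along the pixel's ray), 0 where there is no reading), "K" (3x3 intrinsics, pixels), "position" and "rotation" of the camera in the world. Camera axes: x right, y down, z forward; pixel columns grow to the right and rows downward; lengths in m; the calibration is good to about 2 mm. A picture is of the moment at which its call begins.
- finish_job(): hands the job in, once; it reports no verdict.
The state is a dict: "clock": time; "q": joint angles; "joint_velocities": joint speeds; "joint_efforts": joint torques, N m; "position": TCP position; "tool_rot": TCP orientation; "wrist_force": force on the tool from outside, world axes, zero at the start; "ft_torque": the same for the moment, N m; "gripper_width": finger opening in m.
Only numpy, scipy, OpenCV 4.12 (cv2) and the standard library are available. Lean on these libraries where they do the work, as an engineer would, in place of code of your own. Each camera call takes 0.05 s, during which the arm holds its last target.

TASK

Take the pile of cut wooden parts apart from the top down - first the round cap, then the tenoned piece, then the two blocks at the bottom - and lay each part flat in the one tray whose opening has its outline and let it go. Set each part down gently instead of dropping it in, never tip one on its side or over, and leave the tape measure and the glue jar where they are.

Things in the scene. Friction and masses are not known exactly. Their poses are not given: they have to be found in the camera images.
- post_cap: Pale wood, origin at the centre of its underside, z up. Round post cap, a disc 60 mm in diameter and 36 mm high (about 60 g), on top of the tenoned piece, at the top of the pile.
- tenon_piece: Pale wood, origin at the centre of its underside, z up. Short rail with a tenon at each end, 36 mm high (about 100 g): middle 90 mm long (x) by 44 mm wide (y), then at each end a tenon 30 mm long and 20 mm wide, as high as the middle; 150 mm long overall. It lies across the two bottom blocks, like a bridge, its middle over the gap between them.
- long_rail: Pale wood, origin at the centre of its underside, z up. Long narrow block, 165 mm (x) by 40 mm (y), 38 mm high (about 130 g), with two slots (30 by 14 mm, right through from top to bottom) on its centre line, 45 mm either side of the centre. One of the two bottom blocks, which lie side by side about 92 mm apart between centres, in either order, on a fixed 9 mm board, 185 by 175 mm.
- wide_block: Pale wood, origin at the centre of its underside, z up. Short wide block, 105 mm (x) by 56 mm (y), 38 mm high (about 120 g), with two dark round dowel ends in its top, 38 mm either side of the centre. The other bottom block.
- round_tray: Fixed to the bench. Floor 6 mm above its underside, rim 8 mm wide and 14 mm high (8 mm above the floor); origin at the centre of the underside, z up. Dark-rimmed round tray for the cap, opening 78 mm in diameter, 96 mm outside.
- tenon_tray: Fixed to the bench. Floor 6 mm above its underside, rim 8 mm wide and 14 mm high (8 mm above the floor); origin at the centre of the underside, z up. Dark-rimmed tray for the tenoned piece, opening 168 mm (x) by 62 mm (y), outside 184 by 78 mm; blocks 30 mm (x) by 12 mm (y), as high as the rim, fill the four corners of the opening, so that its ends are 38 mm wide.
- long_tray: Fixed to the bench. Floor 6 mm above its underside, rim 8 mm wide and 14 mm high (8 mm above the floor); origin at the centre of the underside, z up. Dark-rimmed long narrow tray for the long block, opening 183 mm (x) by 58 mm (y), outside 199 by 74 mm.
- wide_tray: Fixed to the bench. Floor 6 mm above its underside, rim 8 mm wide and 14 mm high (8 mm above the floor); origin at the centre of the underside, z up. Dark-rimmed short wide tray for the short wide block, opening 123 mm (x) by 74 mm (y), outside 139 by 90 mm.
- tape_measure: Grey tape measure standing loose on the bench, to be left alone: 70 by 36 mm, 65 mm high; origin at the centre of its underside.
- glue_jar: Closed glue jar standing loose on the bench, to be left alone: 52 mm in diameter, 75 mm high; origin at the centre of its underside.
Mind the look-alikes: they are no part of the job. Leave any red look-alike of the long_rail alone. Leave any pink look-alike of the tenon_piece alone.

How it is judged:
On the way, in this order (a step that is already met when the one before it is completed fails the run):
1. the round cap lies in the round tray, let go (horizontal distance between post_cap and round_tray below 0.012 m and z of post_cap in the frame of round_tray between 0.002 and 0.0095 m and angle between post_cap's own z axis and vertical below 0.06 rad and linear speed of post_cap below 0.02 m/s and contact force between the fingers and post_cap below 0.05 N), for 0.2 s.
2. the tenoned piece lies in the tenon tray, let go (horizontal distance between tenon_piece and tenon_tray below 0.015 m and z of tenon_piece in the frame of tenon_tray between 0.002 and 0.0095 m and angle between tenon_piece's own z axis and vertical below 0.06 rad and angle between the x axis of tenon_piece and the x axis of tenon_tray, either way round below 0.2 rad and linear speed of tenon_piece below 0.02 m/s and contact force between the fingers and tenon_piece below 0.05 N), for 0.2 s.
3. both bottom blocks lie in their trays, let go (horizontal distance between long_rail and long_tray below 0.015 m and z of long_rail in the frame of long_tray between 0.002 and 0.0095 m and angle between each of long_rail, wide_block's own z axis and vertical below 0.06 rad and angle between the x axis of long_rail and the x axis of long_tray, either way round below 0.2 rad and linear speed of each of long_rail, wide_block below 0.02 m/s and contact force between the fingers and long_rail below 0.05 N and horizontal distance between wide_block and wide_tray below 0.015 m and z of wide_block in the frame of wide_tray between 0.002 and 0.0095 m and angle between the x axis of wide_block and the x axis of wide_tray, either way round below 0.2 rad and contact force between the fingers and wide_block below 0.05 N), for 0.2 s.
At the end, for the whole second after the job is handed in: Each of the four parts lies flat on the floor of its own tray (within 3.5 mm in height and 0.06 rad of level), its centre within 15 mm of the tray's centre (12 mm for the cap), its length within 0.2 rad of the tray's, released and at rest (all of step 1 and all of step 2 and all of step 3); the robot touches nothing.
It fails at once if a part is tipped over (more than 0.8 rad) (angle between any of post_cap, tenon_piece, long_rail, wide_block's own z axis and vertical above 0.8 rad).
It fails at once if a part is dropped (moves faster than 0.6 m/s while the fingers do not hold it: a fall of about 18 mm) ((linear speed of post_cap above 0.6 m/s and contact force between the fingers and post_cap below 0.05 N) or (linear speed of tenon_piece above 0.6 m/s and contact force between the fingers and tenon_piece below 0.05 N) or (linear speed of long_rail above 0.6 m/s and contact force between the fingers and long_rail below 0.05 N) or (linear speed of wide_block above 0.6 m/s and contact force between the fingers and wide_block below 0.05 N)).
It fails at once if the tape measure or the glue jar is shifted more than 30 mm, or the jar tipped (distance of any of tape_measure, glue_jar from where it was at the start of the episode above 0.03 m or angle between glue_jar's own z axis and vertical above 0.5 rad).
It also fails if it takes over 96 s, if anything falls off the work surface, if the arm or the gripper's body presses on something with over 40 N, if the wrist force passes 120 N, or if a joint passes its speed limit or range.

## Working session

There is one attempt and no reset: what is moved stays moved. The work goes in short steps, Python scripts to look and compute and a tool call to move; the robot and the scene stay as the last step left them, time stands still between calls to the robot, and variables do not carry over. Pictures are saved under pics/ and viewed, and the job is handed in when it is done.

Besides the shell and the picture viewer there is one more tool, called after "Call:" in YAML: its name, and indented under it one key for each argument. apply_moves: Moves the arm, as the interface text tells. Its arguments: {"type":"object","properties":{"series":{"type":"array"},"grip_force":{"type":"number"}},"required":["series"]}

```bash
ls; mkdir -p pics; python3 - <<'E'
from rig import read_state, vision
import cv2,numpy as np
s=read_state();print(s)
for n in("scene","top"):
    f=vision.grab_frame(n);print(n,f["K"],f["position"],f["rotation"])
    np.savez(f"pics/{n}0.npz",**f)
    cv2.imwrite(f"pics/{n}0.png",f["frame"][:,:,::-1])
E
```

```text
pics
{'clock': 0.0, 'q': array([ 1.12760530e+00,  3.53628309e-01,  1.63412330e+00,  2.74206399e-06,
        1.15517006e+00, -2.39893198e-03]), 'joint_velocities': array([ 5.60118009e-04,  4.75316844e-05, -2.64061163e-04,  2.51513756e-03,
       -5.99273734e-04,  9.48409189e-04]), 'joint_efforts': array([-1.03065213e-03, -5.93817508e+01, -3.34226775e+01,  6.96052308e-02,
        2.32171593e-02, -1.09060627e-04]), 'position': array([0.26645256, 0.56482543, 0.21388071]), 'tool_rot': array([ 0.69046036, -0.15468997,  0.1544806 , -0.68954423]), 'wrist_force': array([-0.40954338,  0.3410413 ,  0.18285552]), 'ft_torque': array([-0.02604986,  0.00456038, -0.02191016]), 'gripper_width': 0.09190302804468288}
scene [[495.87670187   0.         314.00723957]
 [  0.         495.87670187 237.26648712]
 [  0.           0.           1.        ]] [1.28307332 0.23877383 0.91655269] [ 0.56476013  0.73098493 -0.30782975 -0.22792076]
top [[571.37594708   0.         320.72424384]
 [  0.         571.37594708 239.74317796]
 [  0.           0.           1.        ]] [ 0.37953018 -0.00648242  1.44665407] [ 0.70855034 -0.70492111  0.01599613 -0.02804954]
```

View pics/top0.png

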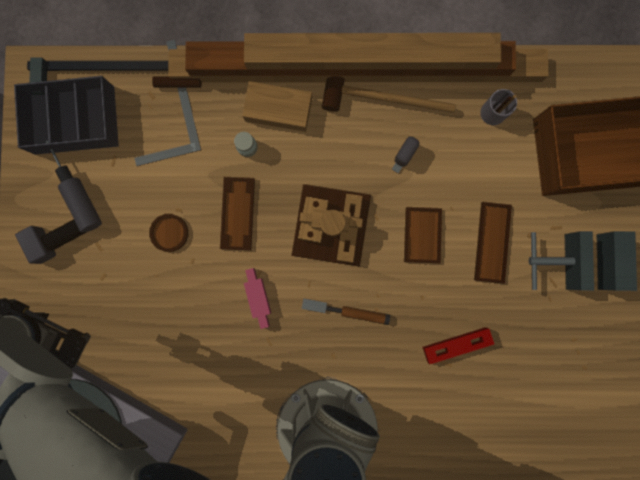

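View pics/scene0.png

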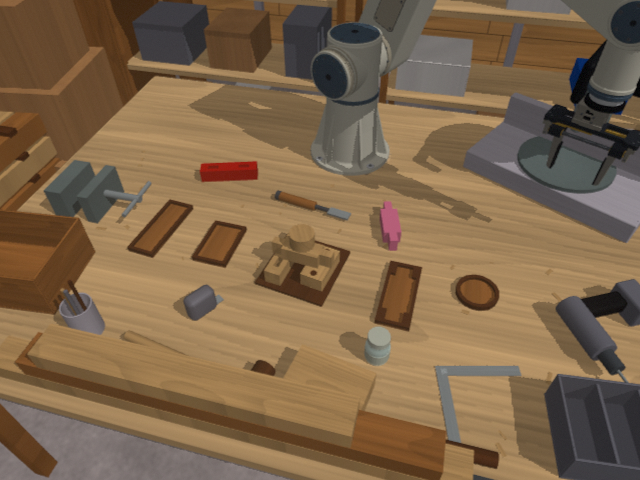

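The top view shows the round tray at (169,232), tenon tray (238,213), pile (332,225), wide tray (423,235) and long tray (494,243). The jar is at (245,143) and the tape at (406,153). The pink look-alike is at (258,298) and the red one at (458,345). Next I'll measure using the height map.

```bash
cat > h.py <<'E'
import cv2,numpy as np
from scipy.spatial.transform import Rotation as R
def load(n): return dict(np.load(n))
def grab(name,tag):
    from rig import vision
    f=vision.grab_frame(name); np.savez(f"pics/{tag}.npz",**f); cv2.imwrite(f"pics/{tag}.png",f["frame"][:,:,::-1]); return f
def rot(f):
    r=np.array(f["rotation"]); return r if r.shape==(3,3) else R.from_quat(r).as_matrix()
def cloud(f):
    v,u=np.mgrid[:480,:640]; K=f["K"]; d=f["depth"]
    p=np.stack([(u-K[0,2])/K[0,0]*d,(v-K[1,2])/K[1,1]*d,d],-1)
    return p@rot(f).T+f["position"]
def ray(f,uv,z):
    uv=np.atleast_2d(uv).astype(float);K=f["K"]
    d=np.c_[(uv[:,0]-K[0,2])/K[0,0],(uv[:,1]-K[1,2])/K[1,1],np.ones(len(uv))]@rot(f).T
    return f["position"]+d*((z-f["position"][2])/d[:,2])[:,None]
def proj(f,p):
    c=(np.atleast_2d(p)-f["position"])@rot(f);K=f["K"]
    return np.c_[c[:,0]/c[:,2]*K[0,0]+K[0,2],c[:,1]/c[:,2]*K[1,1]+K[1,2]]
def rect(f,mask,z):
    """largest contour cast on plane z -> centre, sizes, long axis angle(deg)"""
    cs,_=cv2.findContours(mask.astype(np.uint8),cv2.RETR_EXTERNAL,cv2.CHAIN_APPROX_NONE)
    c=max(cs,key=cv2.contourArea)[:,0,:]
    p=ray(f,c,z)[:,:2]; (cx,cy),(w,h),a=cv2.minAreaRect((p*1000).astype(np.float32))
    if h>w: w,h,a=h,w,a+90
    return cx/1000,cy/1000,w,h,(a+90)%180-90
E
python3 - <<'E'
from h import *
f=load("pics/top0.npz");P=cloud(f);z=P[...,2]
fl=z[260:330,330:420];print("bench z",np.median(fl),fl.std())
hsv=cv2.cvtColor(f["frame"],cv2.COLOR_RGB2HSV)
for n,(x0,y0,x1,y1) in dict(round=(140,205,198,260),tenon=(212,170,264,256),wide=(395,200,450,272),long=(468,195,520,290)).items():
    m=np.zeros((480,640),bool);m[y0:y1,x0:x1]=(f["frame"][y0:y1,x0:x1].astype(int).sum(-1)<210)
    mh=np.zeros((480,640),bool);mh[y0:y1,x0:x1]=z[y0:y1,x0:x1]>0.009+np.median(fl)
    print(n,"col",np.round(rect(f,m,0.014),3),"hgt",np.round(rect(f,mh,0.014),3))
c=f["frame"][170:280,280:385,::-1];cv2.imwrite("pics/pile.png",cv2.resize(c,None,fx=5,fy=5,interpolation=cv2.INTER_CUBIC))
hm=np.clip((z[130:280,130:530])*1000/130*255,0,255).astype(np.uint8)
cv2.imwrite("pics/hm.png",cv2.resize(cv2.applyColorMap(hm,cv2.COLORMAP_JET),None,fx=2,fy=2,interpolation=cv2.INTER_NEAREST))
# layers in pile
sub=np.zeros((480,640),bool);sub[170:280,280:385]=1
print(np.histogram(z[sub]*1000,bins=np.arange(-5,135,5)))
E
```

```text
bench z -0.00023951288708867757 0.09642541303941872
round col [  0.484   0.398 110.901  95.829  69.408] hgt [  0.486   0.404  96.604  93.737 -89.717]
tenon col [  0.534   0.225 188.57   92.91   -2.574] hgt [  0.536   0.231 184.229  79.95   -2.678]
wide col [  0.481  -0.241 142.979 102.417  -2.48 ] hgt [  0.483  -0.237 138.932  90.526  -1.979]
long col [  0.464  -0.415 202.275  85.405  -6.044] hgt [  0.466  -0.411 198.793  76.44   -5.873]
(array([3489, 2586, 1650,  649,   31,    9,    6,   11,   39,  483,  731,
        115,    7,    9,    6,   11,  128,  296,   69,    6,    6,    3,
          4,   65,  321,  117,    3]), array([ -5,   0,   5,  10,  15,  20,  25,  30,  35,  40,  45,  50,  55,
        60,  65,  70,  75,  80,  85,  90,  95, 100, 105, 110, 115, 120,
       125, 130]))
```

View pics/pile.png

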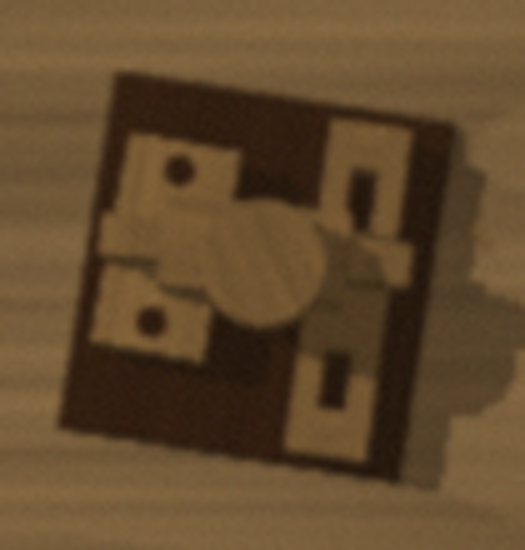

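View pics/hm.png

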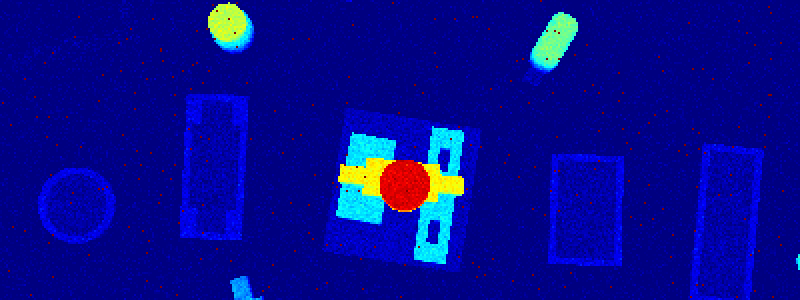

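The crop confirms the pale pile: cap at (332,222), tenon piece under it, wide block (dowels) on the left, and long rail (slots) on the right. The red (458,345) and pink (258,298) pieces are the look-alikes and lie outside the pile, so I leave them alone. Next I'll measure the parts.

```bash
cat >> h.py <<'E'
def band(f,box,lo,hi):
    z=cloud(f)[...,2]; m=np.zeros((480,640),np.uint8);x0,y0,x1,y1=box
    m[y0:y1,x0:x1]=((z>lo)&(z<hi))[y0:y1,x0:x1]
    return cv2.medianBlur(m,3)
E
python3 - <<'E'
from h import *
from rig import read_state
for n,k in (("top",1),("scene",1)):
    f=load(f"pics/{n}0.npz");P=cloud(f)
    if n=="top":
        B=(280,170,385,280)
        box=dict(jar=(230,125,262,162),tape=(385,130,425,180))
    else: B=(250,215,355,305);box=dict(round=(450,270,505,312),tenon=(370,255,428,335),wide=(185,215,252,272),long=(120,195,200,262))
    c=band(f,B,.109,.13);p=P[c>0][:,:2];print(n,"cap",np.round(rect(f,c,.121),4),"mean",p.mean(0))
    t=band(f,B,.075,.092);print("tenon",np.round(rect(f,t,.083),4))
    b=band(f,B,.038,.055)
    nn,l,st,ce=cv2.connectedComponentsWithStats(b)
    for i in range(1,nn):
        if st[i,4]>60: print("bot",ce[i].round(),st[i,4],np.round(rect(f,l==i,.047),4))
    for kk,b in box.items():
        if kk in("jar","tape"):
            m=band(f,b,.05,.1);print(kk,np.round(rect(f,m,.075 if kk=="jar" else .065),4))
        else:
            m=band(f,b,.0085,.03);print(kk,np.round(rect(f,m,.014),4))
    # wide block union left half
    if n=="top":
        m=band(f,B,.038,.092)&~c
        for nm,sl in (("wide",slice(0,330)),("long",slice(333,640))):
            mm=np.zeros_like(m)
            bb=band(f,B,.038,.055);mm[:,sl]=bb[:,sl]
            pts=np.argwhere(mm)[:,::-1]
            p=(ray(f,pts,.047)[:,:2]*1000).astype(np.float32)
            (cx,cy),(w,h),a=cv2.minAreaRect(p);print(nm,cx,cy,w,h,a)
s=read_state();print(R.from_quat(s["tool_rot"]).as_matrix().round(3))
E
```

```text
top cap [ 5.03700e-01 -9.60000e-03  5.61129e+01  5.59025e+01  2.13500e-01] mean [ 0.50404162 -0.00953639]
tenon [5.23200e-01 4.01000e-02 5.45570e+01 4.69493e+01 6.98269e+01]
bot [353. 204.] 279 [ 0.5516 -0.059  57.0719 39.6801 -7.9959]
bot [314. 204.] 290 [ 5.53800e-01  3.22000e-02  5.91271e+01  3.71969e+01 -8.98088e+01]
bot [309. 232.] 334 [4.87500e-01 4.38000e-02 5.59002e+01 4.14373e+01 7.99485e+01]
bot [347. 244.] 458 [ 4.58700e-01 -4.61000e-02  8.51068e+01  3.95354e+01 -7.90020e+00]
jar [ 0.7042  0.2068 47.0101 46.4226  0.8677]
tape [  0.6871  -0.1925  68.9864  35.4104 -31.732 ]
wide 518.7118530273438 38.14544677734375 55.91879653930664 105.05510711669922 79.72489166259766
long 498.226318359375 -51.66047668457031 39.681236267089844 164.87269592285156 82.0997543334961
scene cap [ 5.12600e-01 -8.80000e-03  6.54274e+01  5.74398e+01  1.49653e+01] mean [ 0.51414405 -0.00765845]
tenon [ 5.199000e-01 -5.400000e-03  1.524281e+02  4.961280e+01  8.556470e+01]
bot [333. 252.] 69 [ 0.4796  0.0578 49.8244 20.6322 52.6138]
bot [298. 268.] 828 [ 5.541000e-01 -8.700000e-03  1.513662e+02  7.628300e+01  8.682790e+01]
round [ 0.4897  0.4045 99.0455 95.861  -4.1588]
tenon [  0.5399   0.2308 188.4865  77.94    -2.1616]
wide [  0.4879  -0.2369 143.8945  92.8841  -1.8546]
long [  0.4699  -0.4111 202.8313  78.8116  -5.9017]
[[ 0.904 -0.001  0.427]
 [-0.427 -0.001  0.904]
 [-0.    -1.    -0.001]]
```

```bash
cat >> h.py <<'E'
def go(x,y,z,head=None):
    """print tool-axis slide (before roll) and roll to bring TCP to x,y,z with jaw heading (deg, mod 180)"""
    from rig import read_state
    s=read_state();M=R.from_quat(s["tool_rot"]).as_matrix()
    h=np.degrees(np.arctan2(M[1,2],M[0,2]));roll=0
    if head is not None:
        dh=(head-h+90)%180-90;roll=-dh
    d=np.array([x,y,z])-s["position"]
    M2=R.from_euler('z',-roll,degrees=True).as_matrix()@M
    print("t",s["clock"],"pos",s["position"].round(4),"heading",h.round(2),"q",s["q"].round(2),"F",s["wrist_force"].round(1),"grip",round(s["gripper_width"],4),"tilt",np.degrees(np.arccos(-M[2,1])).round(2))
    print("slide before roll",(M.T@d*1000).round(1),"after roll",(M2.T@d*1000).round(1),"mm; roll",round(roll,2))
E
python3 -c "
from h import *
go(.5045,-.0095,.19)"
```

```text
t 0.1 pos [0.2665 0.5649 0.214 ] heading 64.75 q [ 1.13  0.35  1.63 -0.    1.16 -0.  ] F [0.1 0.  0.5] grip 0.0918 tilt 0.07
slide before roll [ 460.3   24.5 -417.9] after roll [ 460.3   24.5 -417.9] mm; roll 0
```

Call:
apply_moves:
  series:
    - {"slide": [0.033,0.002,-0.03],"roll": 0,"hand": 0.0919}
    - {"slide": [0.033,0.002,-0.03],"roll": 0,"hand": 0.0919}
    - {"slide": [0.033,0.002,-0.03],"roll": 0,"hand": 0.0919}
    - {"slide": [0.033,0.002,-0.03],"roll": 0,"hand": 0.0919}
    - {"slide": [0.033,0.002,-0.03],"roll": 0,"hand": 0.0919}
    - {"slide": [0.033,0.002,-0.03],"roll": 0,"hand": 0.0919}
    - {"slide": [0.033,0.002,-0.03],"roll": 0,"hand": 0.0919}
    - {"slide": [0.033,0.002,-0.03],"roll": 0,"hand": 0.0919}

```text
clock: 1.1
position: [0.4033, 0.2341, 0.1984]
tool_rot: [0.69, -0.155, 0.155, -0.69]
wrist_force: [-0.3, -0.0, 0.2]
gripper_width: 0.0919
```

Call:
apply_moves:
  series:
    - {"slide": [0.033,0.002,-0.03],"roll": 0,"hand": 0.0919}
    - {"slide": [0.033,0.002,-0.03],"roll": 0,"hand": 0.0919}
    - {"slide": [0.033,0.002,-0.03],"roll": 0,"hand": 0.0919}
    - {"slide": [0.033,0.002,-0.03],"roll": 0,"hand": 0.0919}
    - {"slide": [0.033,0.002,-0.03],"roll": 0,"hand": 0.0919}
    - {"slide": [0.031,0,-0.028],"roll": 0,"hand": 0.0919}
    - {"slide": [0,0,0],"roll": 0,"hand": 0.0919}

```text
clock: 1.98
position: [0.505, -0.0111, 0.1883]
tool_rot: [0.69, -0.156, 0.156, -0.69]
wrist_force: [-0.3, 1.0, 0.2]
gripper_width: 0.0917
```

```bash
python3 -c "
from h import *
go(.5045,-.0095,.097)"
```

```text
t 1.975 pos [ 0.505  -0.0111  0.1883] heading 64.56 q [-0.02  0.2   1.91 -0.    1.03 -1.15] F [-0.3  1.   0.2] grip 0.0917 tilt 0.02
slide before roll [-1.1 91.3  1.3] after roll [-1.1 91.3  1.3] mm; roll 0
```

Descend, close, settle.

Call:
apply_moves:
  series:
    - {"slide": [-0.001,0.03,0.001],"roll": 0,"hand": 0.0919}
    - {"slide": [0,0.03,0],"roll": 0,"hand": 0.0919}
    - {"slide": [0,0.02,0],"roll": 0,"hand": 0.0919}
    - {"slide": [0,0.011,0],"roll": 0,"hand": 0.0919}
    - {"slide": [0,0,0],"roll": 0,"hand": 0.0919}

```text
clock: 2.6
position: [0.5033, -0.0072, 0.0972]
tool_rot: [0.69, -0.155, 0.154, -0.69]
wrist_force: [0.1, -0.3, 0.6]
gripper_width: 0.0919
```

Call:
apply_moves:
  series:
    - {"slide": [0,0,0],"roll": 0,"hand": 0.07}
    - {"slide": [0,0,0],"roll": 0,"hand": 0.05}
    - {"slide": [0,0,0],"roll": 0,"hand": 0.05}
    - {"slide": [0,0,0],"roll": 0,"hand": 0.05}
    - {"slide": [0,0,0],"roll": 0,"hand": 0.05}
  grip_force: 15

```text
clock: 3.22
position: [0.5041, -0.0078, 0.098]
tool_rot: [-0.69, 0.154, -0.155, 0.69]
wrist_force: [-1.1, -0.3, 5.7]
gripper_width: 0.0593
```

```bash
python3 -c "
from h import *
go(.5045,-.0095,.097)
f=grab('scene','s1');c=f['frame'][180:330,220:380,::-1];cv2.imwrite('pics/s1c.png',cv2.resize(c,None,fx=4,fy=4))"
```

```text
t 3.225 pos [ 0.5041 -0.0078  0.098 ] heading 64.74 q [-0.02  0.32  1.99 -0.    0.83 -1.15] F [-1.1 -0.3  5.7] grip 0.0593 tilt 0.03
slide before roll [ 1.1  1.  -1.4] after roll [ 1.1  1.  -1.4] mm; roll 0
```

View pics/s1c.png

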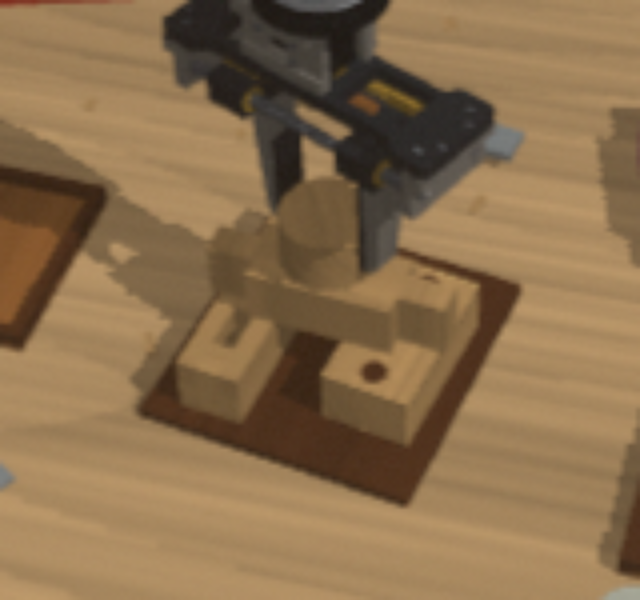

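The cap is gripped (59 mm opening), with the fingers on either side of it around crop (300,240). Lift and carry it.

Call:
apply_moves:
  series:
    - {"slide": [0,-0.005,0],"roll": 0,"hand": 0.05}
    - {"slide": [0,-0.015,0],"roll": 0,"hand": 0.05}
    - {"slide": [0,-0.02,0],"roll": 0,"hand": 0.05}
    - {"slide": [0,-0.02,0],"roll": 0,"hand": 0.05}

```text
clock: 3.78
position: [0.5039, -0.0077, 0.159]
tool_rot: [-0.69, 0.154, -0.155, 0.69]
wrist_force: [-0.6, -0.5, -0.3]
gripper_width: 0.0591
```

```bash
python3 -c "
from h import *
go(.487,.404,.12)"
```

```text
t 3.775 pos [ 0.5039 -0.0077  0.159 ] heading 64.74 q [-0.02  0.23  1.94 -0.    0.97 -1.15] F [-0.6 -0.5 -0.3] grip 0.0591 tilt 0.02
slide before roll [-191.    39.   365.1] after roll [-191.    39.   365.1] mm; roll 0
```

Call:
apply_moves:
  series:
    - {"slide": [-0.016,0,0.03],"roll": 0,"hand": 0.05}
    - {"slide": [-0.016,0,0.03],"roll": 0,"hand": 0.05}
    - {"slide": [-0.016,0,0.03],"roll": 0,"hand": 0.05}
    - {"slide": [-0.016,0,0.03],"roll": 0,"hand": 0.05}
    - {"slide": [-0.016,0,0.03],"roll": 0,"hand": 0.05}
    - {"slide": [-0.016,0,0.03],"roll": 0,"hand": 0.05}
    - {"slide": [-0.016,0,0.03],"roll": 0,"hand": 0.05}
    - {"slide": [-0.016,0,0.03],"roll": 0,"hand": 0.05}

```text
clock: 4.78
position: [0.4905, 0.2652, 0.1586]
tool_rot: [-0.69, 0.154, -0.155, 0.69]
wrist_force: [1.1, 0.0, 0.0]
gripper_width: 0.0591
```

Call:
apply_moves:
  series:
    - {"slide": [-0.016,0.01,0.03],"roll": 0,"hand": 0.05}
    - {"slide": [-0.016,0.01,0.03],"roll": 0,"hand": 0.05}
    - {"slide": [-0.016,0.01,0.03],"roll": 0,"hand": 0.05}
    - {"slide": [-0.015,0.01,0.035],"roll": 0,"hand": 0.05}
    - {"slide": [0,0,0],"roll": 0,"hand": 0.05}
    - {"slide": [0,0,0],"roll": 0,"hand": 0.05}

```text
clock: 5.52
position: [0.4867, 0.4034, 0.1181]
tool_rot: [0.69, -0.154, 0.154, -0.69]
wrist_force: [0.2, 0.2, -1.4]
gripper_width: 0.0587
```

```bash
python3 -c "
from h import *
go(.487,.404,.0205)
f=grab('scene','s2');c=f['frame'][220:330,420:540,::-1];cv2.imwrite('pics/s2c.png',cv2.resize(c,None,fx=5,fy=5))"
```

```text
t 5.525 pos [0.4867 0.4034 0.1181] heading 64.77 q [ 0.69  0.46  1.7  -0.    0.98 -0.44] F [ 0.2  0.2 -1.4] grip 0.0587 tilt 0.02
slide before roll [-0.  97.6  0.7] after roll [-0.  97.6  0.7] mm; roll 0
```

View pics/s2c.png

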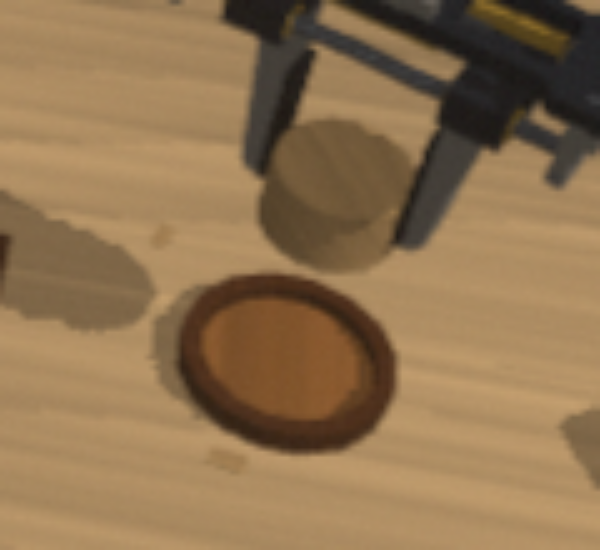

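The cap hangs level above the round tray. Descend, with the last part slow.

Call:
apply_moves:
  series:
    - {"slide": [0,0.03,0.001],"roll": 0,"hand": 0.05}
    - {"slide": [0,0.03,0],"roll": 0,"hand": 0.05}
    - {"slide": [0,0.02,0],"roll": 0,"hand": 0.05}
    - {"slide": [0,0.01,0],"roll": 0,"hand": 0.05}
    - {"slide": [0,0.002,0],"roll": 0,"hand": 0.05}
    - {"slide": [0,0.002,0],"roll": 0,"hand": 0.05}
    - {"slide": [0,0,0],"roll": 0,"hand": 0.05}

```text
clock: 6.45
position: [0.4876, 0.4051, 0.0242]
tool_rot: [-0.69, 0.154, -0.155, 0.69]
wrist_force: [0.2, 0.9, -0.7]
gripper_width: 0.059
```

Call:
apply_moves:
  series:
    - {"slide": [0,0.001,0],"roll": 0,"hand": 0.05}
    - {"slide": [0,0.001,0],"roll": 0,"hand": 0.05}
    - {"slide": [0,0,0],"roll": 0,"hand": 0.05}

```text
clock: 6.82
position: [0.4872, 0.4048, 0.0216]
tool_rot: [0.69, -0.155, 0.155, -0.69]
wrist_force: [-0.6, -0.5, -0.1]
gripper_width: 0.0592
```

Call:
apply_moves:
  series:
    - {"slide": [0,0.001,0],"roll": 0,"hand": 0.05}
    - {"slide": [0,0,0],"roll": 0,"hand": 0.05}

```text
clock: 7.08
position: [0.4873, 0.4049, 0.021]
tool_rot: [-0.69, 0.155, -0.155, 0.69]
wrist_force: [-1.6, -0.5, 4.1]
gripper_width: 0.059
```

Call:
apply_moves:
  series:
    - {"slide": [0,0,0],"roll": 0,"hand": 0.065}
    - {"slide": [0,0,0],"roll": 0,"hand": 0.08}
    - {"slide": [0,0,0],"roll": 0,"hand": 0.08}
    - {"slide": [0,-0.02,0],"roll": 0,"hand": 0.08}
    - {"slide": [0,-0.04,0],"roll": 0,"hand": 0.08}
    - {"slide": [0,-0.05,0],"roll": 0,"hand": 0.08}
    - {"slide": [0.015,0,-0.03],"roll": 0,"hand": 0.08}
    - {"slide": [0,0,0],"roll": 0,"hand": 0.08}

```text
clock: 8.07
position: [0.4883, 0.3701, 0.1325]
tool_rot: [-0.69, 0.155, -0.155, 0.69]
wrist_force: [0.4, 0.0, -0.8]
gripper_width: 0.0797
```

```bash
python3 - <<'E'
from h import *
f=grab('scene','s3');c=f['frame'][200:320,260:540,::-1];cv2.imwrite('pics/s3c.png',cv2.resize(c,None,fx=2.8,fy=2.8))
g=grab('top','t3');
B=(285,170,385,280)
t=band(g,B,.075,.092);print(np.round(rect(g,t,.083),4),t.sum())
pts=np.argwhere(t)[:,::-1];p=(ray(g,pts,.083)[:,:2]*1000).astype(np.float32);print(p.mean(0))
print("cap scene", np.round(rect(f,band(f,(440,240,520,315),.033,.06),.042),4), cloud(f)[band(f,(440,240,520,315),.038,.05)>0].mean(0))
print("cap top", np.round(rect(g,band(g,(140,200,200,260),.03,.06),.042),4))
go(.518,-.005,.14,0)
E
```

```text
[ 5.141000e-01 -5.400000e-03  1.494737e+02  4.426010e+01  8.410930e+01] 902
[513.9386     -5.8543925]
cap scene [  0.4933   0.4024  64.3565  58.483  -10.835 ] [0.49499202 0.40218655 0.0458547 ]Traceback (most recent call last):
  File "<stdin>", line 8, in <module>
  File "h.py", line 23, in rect
    c=max(cs,key=cv2.contourArea)[:,0,:]
      ~~~^^^^^^^^^^^^^^^^^^^^^^^^
ValueError: max() iterable argument is empty
```

View pics/s3c.png

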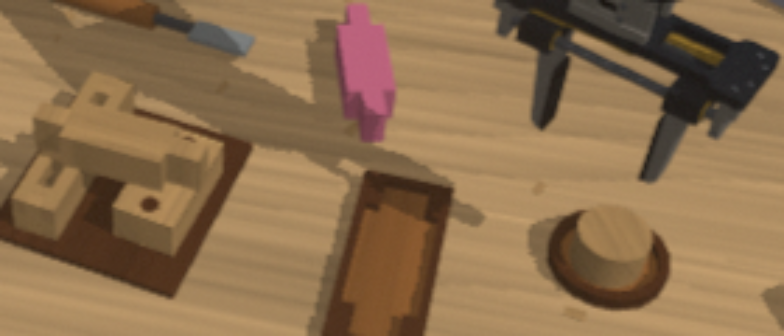

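View pics/t3.png

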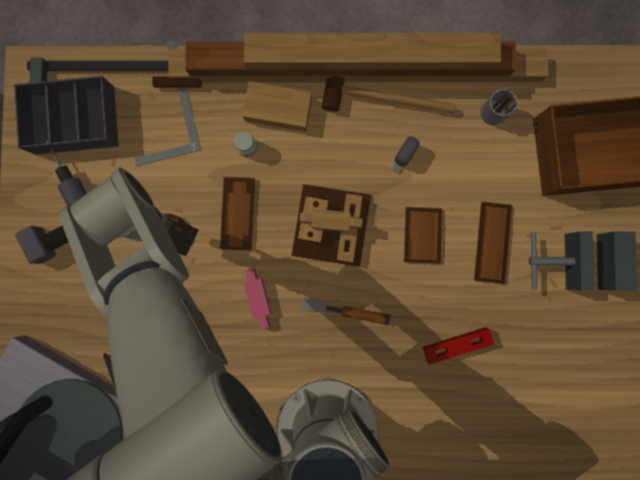

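The cap sits centred in the round tray at crop (612,245). The tenon piece is at (0.514,-0.0055), heading 84.1°. Next, roll the gripper.

Call:
apply_moves:
  series:
    - {"slide": [0,0,0],"roll": 10.1,"hand": 0.066}
    - {"slide": [0,0,0],"roll": 10.1,"hand": 0.066}
    - {"slide": [0,0,0],"roll": 10.1,"hand": 0.066}
    - {"slide": [0,0,0],"roll": 10.1,"hand": 0.066}
    - {"slide": [0,0,0],"roll": 10.1,"hand": 0.066}
    - {"slide": [0,0,0],"roll": 10.1,"hand": 0.066}
    - {"slide": [0,0,0],"roll": 10.1,"hand": 0.066}
    - {"slide": [0,0,0],"roll": 0,"hand": 0.066}

```text
clock: 9.18
position: [0.4879, 0.3719, 0.1303]
tool_rot: [-0.474, 0.525, -0.525, 0.474]
wrist_force: [0.7, 0.3, 0.3]
gripper_width: 0.0661
```

```bash
python3 -c "
from h import *
go(.5145,-.0055,.13,-5.9)"
```

```text
t 9.175 pos [0.4879 0.3719 0.1303] heading -5.86 q [0.65 0.42 1.73 0.   0.99 0.75] F [0.7 0.3 0.3] grip 0.0661 tilt 0.02
slide before roll [372.7   0.4  65. ] after roll [372.7   0.4  65.2] mm; roll 0.04
```

Call:
apply_moves:
  series:
    - {"slide": [0.031,0,0.0054],"roll": 0,"hand": 0.066}
    - {"slide": [0.031,0,0.0054],"roll": 0,"hand": 0.066}
    - {"slide": [0.031,0,0.0054],"roll": 0,"hand": 0.066}
    - {"slide": [0.031,0,0.0054],"roll": 0,"hand": 0.066}
    - {"slide": [0.031,0,0.0054],"roll": 0,"hand": 0.066}
    - {"slide": [0.031,0,0.0054],"roll": 0,"hand": 0.066}
    - {"slide": [0.031,0,0.0054],"roll": 0,"hand": 0.066}
    - {"slide": [0.031,0,0.0054],"roll": 0,"hand": 0.066}

```text
clock: 10.18
position: [0.5055, 0.1195, 0.1306]
tool_rot: [-0.475, 0.524, -0.524, 0.475]
wrist_force: [-0.6, -0.5, -0.4]
gripper_width: 0.0661
```

Call:
apply_moves:
  series:
    - {"slide": [0.031,0,0.0054],"roll": 0,"hand": 0.066}
    - {"slide": [0.031,0,0.0054],"roll": 0,"hand": 0.066}
    - {"slide": [0.031,0,0.0054],"roll": 0,"hand": 0.066}
    - {"slide": [0.031,0,0.0056],"roll": 0,"hand": 0.066}
    - {"slide": [0,0,0],"roll": 0,"hand": 0.066}
    - {"slide": [0,0,0],"roll": 0,"hand": 0.066}

```text
clock: 10.92
position: [0.5142, -0.0049, 0.1305]
tool_rot: [-0.474, 0.525, -0.525, 0.474]
wrist_force: [1.0, 0.2, -0.2]
gripper_width: 0.0661
```

```bash
python3 -c "
from h import *
go(.5145,-.0055,.059,-5.9)"
```

```text
t 10.925 pos [ 0.5142 -0.0049  0.1305] heading -5.86 q [-0.01  0.28  1.95  0.    0.91  0.09] F [ 1.   0.2 -0.2] grip 0.0661 tilt 0.02
slide before roll [ 0.6 71.5  0.4] after roll [ 0.6 71.5  0.4] mm; roll 0.04
```

Call:
apply_moves:
  series:
    - {"slide": [0,0.025,0],"roll": 0,"hand": 0.066}
    - {"slide": [0,0.025,0],"roll": 0,"hand": 0.066}
    - {"slide": [0,0.015,0],"roll": 0,"hand": 0.066}
    - {"slide": [0,0.006,0],"roll": 0,"hand": 0.066}
    - {"slide": [0,0,0],"roll": 0,"hand": 0.066}
    - {"slide": [0,0,0],"roll": 0,"hand": 0.05}

```text
clock: 11.68
position: [0.5147, -0.0054, 0.0603]
tool_rot: [0.473, -0.525, 0.526, -0.474]
wrist_force: [-0.1, -1.2, -0.0]
gripper_width: 0.0578
```

Call:
apply_moves:
  series:
    - {"slide": [0,0,0],"roll": 0,"hand": 0.035}
    - {"slide": [0,0,0],"roll": 0,"hand": 0.035}
    - {"slide": [0,0,0],"roll": 0,"hand": 0.035}
    - {"slide": [0,0,0],"roll": 0,"hand": 0.035}

```text
clock: 12.18
position: [0.5146, -0.0056, 0.0601]
tool_rot: [0.473, -0.525, 0.526, -0.474]
wrist_force: [0.1, -0.8, 5.6]
gripper_width: 0.044
```

```bash
python3 -c "
from h import *
go(.5145,-.0055,.12)"
```

```text
t 12.175 pos [ 0.5146 -0.0056  0.0601] heading -5.96 q [-0.01  0.39  1.99 -0.    0.76  0.09] F [ 0.1 -0.8  5.6] grip 0.044 tilt 0.06
slide before roll [ -0.1 -59.9  -0. ] after roll [ -0.1 -59.9  -0. ] mm; roll 0
```

Call:
apply_moves:
  series:
    - {"slide": [0,-0.005,0],"roll": 0,"hand": 0.035}
    - {"slide": [0,-0.015,0],"roll": 0,"hand": 0.035}
    - {"slide": [0,-0.025,0],"roll": 0,"hand": 0.035}
    - {"slide": [0,-0.025,0],"roll": 0,"hand": 0.035}
    - {"slide": [0,0,0],"roll": -9.3,"hand": 0.035}
    - {"slide": [0,0,0],"roll": -9.3,"hand": 0.035}
    - {"slide": [0,0,0],"roll": -9.3,"hand": 0.035}
    - {"slide": [0,0,0],"roll": -9.3,"hand": 0.035}

```text
clock: 13.18
position: [0.5141, -0.0055, 0.1305]
tool_rot: [-0.617, 0.345, -0.345, 0.617]
wrist_force: [1.0, 0.5, -0.4]
gripper_width: 0.044
```

Call:
apply_moves:
  series:
    - {"slide": [0,0,0],"roll": -9.3,"hand": 0.035}
    - {"slide": [0,0,0],"roll": -9.3,"hand": 0.035}
    - {"slide": [0,0,0],"roll": -9.3,"hand": 0.035}
    - {"slide": [0,0,0],"roll": -9.3,"hand": 0.035}
    - {"slide": [0,0,0],"roll": -9.4,"hand": 0.035}
    - {"slide": [0,0,0],"roll": -9.4,"hand": 0.035}
    - {"slide": [0,0,0],"roll": 0,"hand": 0.035}

```text
clock: 14.05
position: [0.5142, -0.0055, 0.1303]
tool_rot: [-0.707, 0.017, -0.018, 0.707]
wrist_force: [-0.7, 0.0, -2.1]
gripper_width: 0.044
```

```bash
python3 -c "
from h import *
go(.537,.231,.12,87.4)
f=grab('scene','s4')"
```

```text
t 14.05 pos [ 0.5142 -0.0055  0.1303] heading 87.18 q [-0.01  0.28  1.95  0.    0.91 -1.54] F [-0.7  0.  -2.1] grip 0.044 tilt 0.03
slide before roll [ 11.2  10.3 237.3] after roll [ 12.1  10.3 237.3] mm; roll -0.22
```

View pics/s4.png

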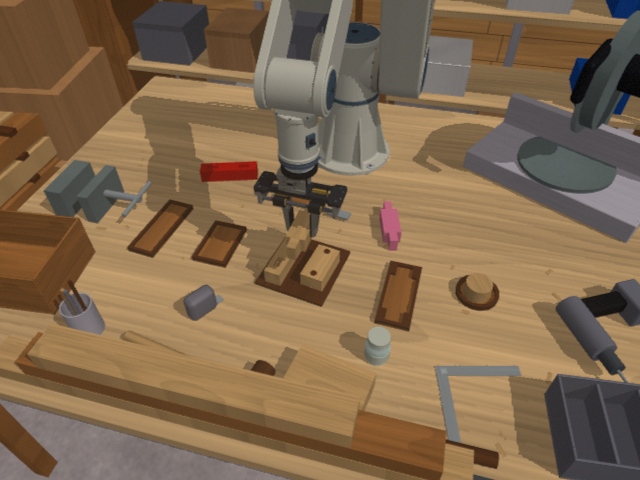

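The tenon piece is held level at (303,238), now lengthwise along x. Carry it to the tenon tray at (399,295).

Call:
apply_moves:
  series:
    - {"slide": [0.0015,0,0.0297],"roll": 0,"hand": 0.035}
    - {"slide": [0.0015,0,0.0297],"roll": 0,"hand": 0.035}
    - {"slide": [0.0015,0,0.0297],"roll": 0,"hand": 0.035}
    - {"slide": [0.0015,0,0.0297],"roll": 0,"hand": 0.035}
    - {"slide": [0.0015,0,0.0297],"roll": 0,"hand": 0.035}
    - {"slide": [0.0015,0,0.0297],"roll": 0,"hand": 0.035}
    - {"slide": [0.0015,0,0.0297],"roll": 0,"hand": 0.035}
    - {"slide": [0.0015,0,0.0297],"roll": 0,"hand": 0.035}

```text
clock: 15.1
position: [0.5375, 0.2323, 0.1299]
tool_rot: [-0.707, 0.018, -0.018, 0.707]
wrist_force: [0.3, 0.2, -1.2]
gripper_width: 0.0439
```

Call:
apply_moves:
  series:
    - {"slide": [0,0.03,0],"roll": 0,"hand": 0.035}
    - {"slide": [0,0.02,0],"roll": 0,"hand": 0.035}
    - {"slide": [0,0.01,0],"roll": 0,"hand": 0.035}
    - {"slide": [0,0,0],"roll": 0,"hand": 0.035}
    - {"slide": [0,0,0],"roll": 0,"hand": 0.035}

```text
clock: 15.72
position: [0.5381, 0.2314, 0.0704]
tool_rot: [-0.707, 0.017, -0.018, 0.707]
wrist_force: [0.2, 0.0, -0.9]
gripper_width: 0.0438
```

```bash
python3 -c "
from h import *
go(.537,.231,.019,87.4)
f=grab('scene','s5');c=f['frame'][230:340,340:480,::-1];cv2.imwrite('pics/s5c.png',cv2.resize(c,None,fx=5,fy=5))"
```

```text
t 15.725 pos [0.5381 0.2314 0.0704] heading 87.19 q [ 0.4   0.46  1.83 -0.    0.84 -1.12] F [ 0.2  0.  -0.9] grip 0.0438 tilt 0.07
slide before roll [-1.1 51.4 -0.5] after roll [-1.1 51.4 -0.5] mm; roll -0.21
```

View pics/s5c.png

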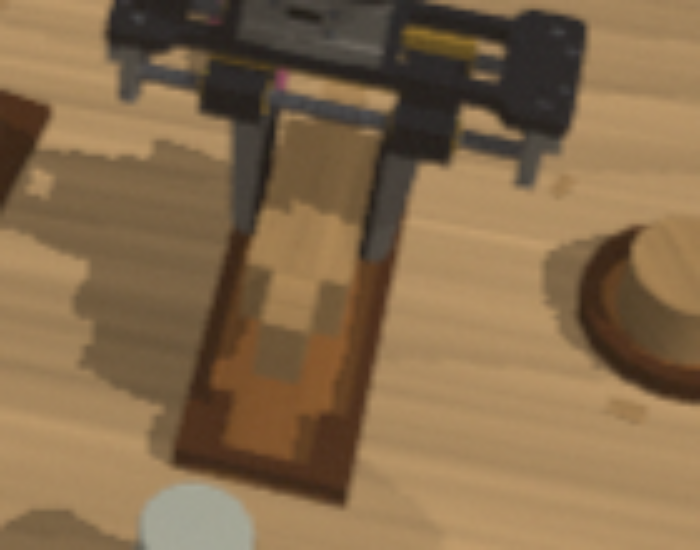

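The piece is aligned with the tray. Lower it gently.

Call:
apply_moves:
  series:
    - {"slide": [-0.001,0.02,0],"roll": 0,"hand": 0.035}
    - {"slide": [0,0.015,0],"roll": 0,"hand": 0.035}
    - {"slide": [0,0.008,0],"roll": 0,"hand": 0.035}
    - {"slide": [0,0.004,0],"roll": 0,"hand": 0.035}
    - {"slide": [0,0.002,0],"roll": 0,"hand": 0.035}
    - {"slide": [0,0.001,0],"roll": 0,"hand": 0.035}
    - {"slide": [0,0,0],"roll": 0,"hand": 0.035}

```text
clock: 16.65
position: [0.5366, 0.2314, 0.0198]
tool_rot: [-0.707, 0.017, -0.017, 0.707]
wrist_force: [-1.5, 0.2, -0.1]
gripper_width: 0.0439
```

Call:
apply_moves:
  series:
    - {"slide": [0,0.001,0],"roll": 0,"hand": 0.035}
    - {"slide": [0,0,0],"roll": 0,"hand": 0.035}

```text
clock: 16.9
position: [0.5368, 0.2314, 0.0192]
tool_rot: [-0.707, 0.017, -0.017, 0.707]
wrist_force: [-1.3, -1.8, 5.4]
gripper_width: 0.0436
```

Call:
apply_moves:
  series:
    - {"slide": [0,0,0],"roll": 0,"hand": 0.05}
    - {"slide": [0,0,0],"roll": 0,"hand": 0.06}
    - {"slide": [0,0,0],"roll": 0,"hand": 0.06}
    - {"slide": [0,-0.02,0],"roll": 0,"hand": 0.06}
    - {"slide": [0,-0.04,0],"roll": 0,"hand": 0.06}
    - {"slide": [0,-0.05,0],"roll": 0,"hand": 0.075}
    - {"slide": [-0.02,0,0],"roll": 0,"hand": 0.075}
    - {"slide": [0,0,0],"roll": 0,"hand": 0.075}

```text
clock: 17.9
position: [0.5157, 0.2322, 0.1289]
tool_rot: [-0.707, 0.017, -0.017, 0.707]
wrist_force: [0.0, 0.2, -0.3]
gripper_width: 0.0751
```

```bash
python3 - <<'E'
from h import *
f=grab('scene','s6');c=f['frame'][200:340,230:510,::-1];cv2.imwrite('pics/s6c.png',cv2.resize(c,None,fx=2.8,fy=2.8))
g=grab('top','t6')
b=band(g,(285,170,385,280),.038,.055)
n,l,st,ce=cv2.connectedComponentsWithStats(b)
for i in range(1,n):
    if st[i,4]>100: print(ce[i].round(),st[i,4],np.round(rect(g,l==i,.047),4))
m=band(g,(210,165,270,260),.03,.05);print("tenon top",m.sum());
if m.sum()>300: print(np.round(rect(g,m,.042),4))
go(.519,.038,.13,79.7)
E
```

```text
[349. 227.] 963 [ 4.982000e-01 -5.170000e-02  1.648727e+02  3.968120e+01 -7.900200e+00]
[313. 219.] 970 [ 5.185000e-01  3.810000e-02  1.054042e+02  5.606540e+01 -1.030690e+01]
tenon top 143
t 18.0 pos [0.5166 0.2322 0.1282] heading 87.26 q [ 0.42  0.36  1.84 -0.    0.94 -1.1 ] F [ 0.4 -0.9  0.6] grip 0.0753 tilt 0.02
slide before roll [  11.7   -1.7 -193.9] after roll [  37.1   -1.7 -190.6] mm; roll 7.56
```

View pics/s6c.png

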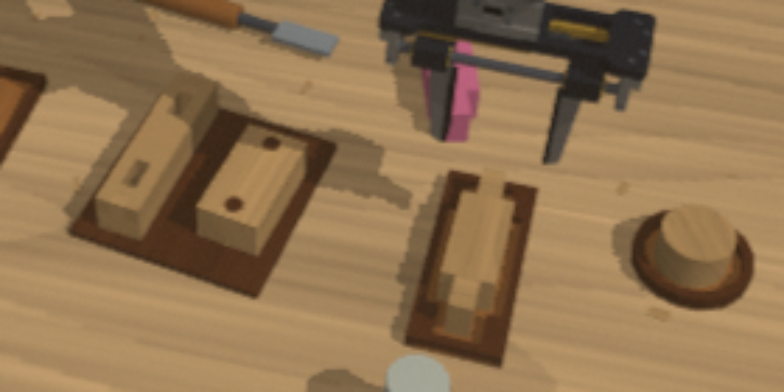

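View pics/t6.png

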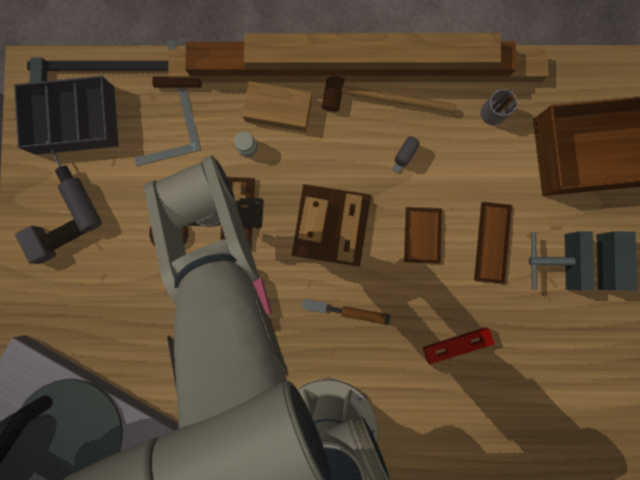

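The tenon piece lies flat and centred in its tray at crop (475,250). The bottom blocks are undisturbed. Wide block next.

Call:
apply_moves:
  series:
    - {"slide": [0,0,0],"roll": 7.6,"hand": 0.075}
    - {"slide": [0.0053,0,-0.0272],"roll": 0,"hand": 0.075}
    - {"slide": [0.0053,0,-0.0272],"roll": 0,"hand": 0.075}
    - {"slide": [0.0053,0,-0.0272],"roll": 0,"hand": 0.075}
    - {"slide": [0.0053,0,-0.0272],"roll": 0,"hand": 0.075}
    - {"slide": [0.0053,0,-0.0272],"roll": 0,"hand": 0.075}
    - {"slide": [0.0053,0,-0.0272],"roll": 0,"hand": 0.075}
    - {"slide": [0.0053,0,-0.0272],"roll": 0,"hand": 0.075}

```text
clock: 19.0
position: [0.519, 0.0372, 0.1278]
tool_rot: [0.704, -0.064, 0.064, -0.704]
wrist_force: [0.5, -0.1, 0.2]
gripper_width: 0.075
```

Call:
apply_moves:
  series:
    - {"slide": [0,0.03,0],"roll": 0,"hand": 0.075}
    - {"slide": [0,0.02,0],"roll": 0,"hand": 0.075}
    - {"slide": [0,0,0],"roll": 0,"hand": 0.075}
    - {"slide": [0,0,0],"roll": 0,"hand": 0.075}

```text
clock: 19.5
position: [0.5193, 0.0383, 0.0787]
tool_rot: [0.704, -0.064, 0.064, -0.704]
wrist_force: [-0.2, 0.4, 0.7]
gripper_width: 0.075
```

```bash
python3 -c "
from h import *
go(.519,.038,.021,79.7)"
```

```text
t 19.5 pos [0.5193 0.0383 0.0787] heading 79.64 q [ 0.07  0.37  1.97 -0.    0.8  -1.32] F [-0.2  0.4  0.7] grip 0.075 tilt 0.0
slide before roll [-0.2 57.7 -0.3] after roll [-0.2 57.7 -0.3] mm; roll -0.06
```

Call:
apply_moves:
  series:
    - {"slide": [0,0.02,0],"roll": 0,"hand": 0.075}
    - {"slide": [0,0.02,0],"roll": 0,"hand": 0.075}
    - {"slide": [0,0.012,0],"roll": 0,"hand": 0.075}
    - {"slide": [0,0.0045,0],"roll": 0,"hand": 0.075}
    - {"slide": [0,0,0],"roll": 0,"hand": 0.075}
    - {"slide": [0,0,0],"roll": 0,"hand": 0.06}
    - {"slide": [0,0,0],"roll": 0,"hand": 0.048}

```text
clock: 20.38
position: [0.5192, 0.0383, 0.0226]
tool_rot: [-0.704, 0.064, -0.064, 0.704]
wrist_force: [0.5, -1.1, -0.5]
gripper_width: 0.0571
```

Call:
apply_moves:
  series:
    - {"slide": [0,0,0],"roll": 0,"hand": 0.048}
    - {"slide": [0,0,0],"roll": 0,"hand": 0.048}
    - {"slide": [0,0,0],"roll": 0,"hand": 0.048}
  grip_force: 20

```text
clock: 20.75
position: [0.5192, 0.0383, 0.0226]
tool_rot: [-0.704, 0.064, -0.064, 0.704]
wrist_force: [-0.6, 0.2, 5.5]
gripper_width: 0.0559
```

```bash
python3 -c "
from h import *
go(.484,-.237,.12,87.9)"
```

```text
t 20.75 pos [0.5192 0.0383 0.0226] heading 79.65 q [ 0.07  0.46  2.   -0.    0.68 -1.32] F [-0.6  0.2  5.5] grip 0.0559 tilt 0.04
slide before roll [  15.   -97.5 -277.2] after roll [ -25.   -97.5 -276.4] mm; roll -8.25
```

Call:
apply_moves:
  series:
    - {"slide": [0,-0.005,0],"roll": 0,"hand": 0.048}
    - {"slide": [0,-0.015,0],"roll": 0,"hand": 0.048}
    - {"slide": [0,-0.03,0],"roll": 0,"hand": 0.048}
    - {"slide": [0,-0.04,0],"roll": -8.2,"hand": 0.048}
    - {"slide": [0,0,0],"roll": 0,"hand": 0.048}
    - {"slide": [-0.0028,0,-0.0307],"roll": 0,"hand": 0.048}
    - {"slide": [-0.0028,0,-0.0307],"roll": 0,"hand": 0.048}
    - {"slide": [-0.0028,0,-0.0307],"roll": 0,"hand": 0.048}

```text
clock: 21.75
position: [0.5061, -0.0541, 0.1114]
tool_rot: [-0.707, 0.014, -0.014, 0.707]
wrist_force: [0.4, 0.8, -1.9]
gripper_width: 0.0559
```

Call:
apply_moves:
  series:
    - {"slide": [-0.0028,0,-0.0307],"roll": 0,"hand": 0.048}
    - {"slide": [-0.0028,0,-0.0307],"roll": 0,"hand": 0.048}
    - {"slide": [-0.0028,0,-0.0307],"roll": 0,"hand": 0.048}
    - {"slide": [-0.0028,0,-0.0307],"roll": 0,"hand": 0.048}
    - {"slide": [-0.0028,0,-0.0307],"roll": 0,"hand": 0.048}
    - {"slide": [-0.0028,0,-0.0307],"roll": 0,"hand": 0.048}
    - {"slide": [0,0,0],"roll": 0,"hand": 0.048}
    - {"slide": [0,0,0],"roll": 0,"hand": 0.048}

```text
clock: 22.75
position: [0.4827, -0.2362, 0.1115]
tool_rot: [-0.707, 0.014, -0.013, 0.707]
wrist_force: [0.0, -0.1, -1.6]
gripper_width: 0.0558
```

```bash
python3 -c "
from h import *
go(.484,-.237,.0196,87.9)
f=grab('scene','s7');c=f['frame'][170:300,120:300,::-1];cv2.imwrite('pics/s7c.png',cv2.resize(c,None,fx=4,fy=4))"
```

```text
t 22.75 pos [ 0.4827 -0.2362  0.1115] heading 87.76 q [-0.46  0.34  1.91  0.    0.89 -1.99] F [ 0.  -0.1 -1.6] grip 0.0558 tilt 0.08
slide before roll [ 1.5 91.9 -0.8] after roll [ 1.5 91.9 -0.8] mm; roll -0.14
```

View pics/s7c.png

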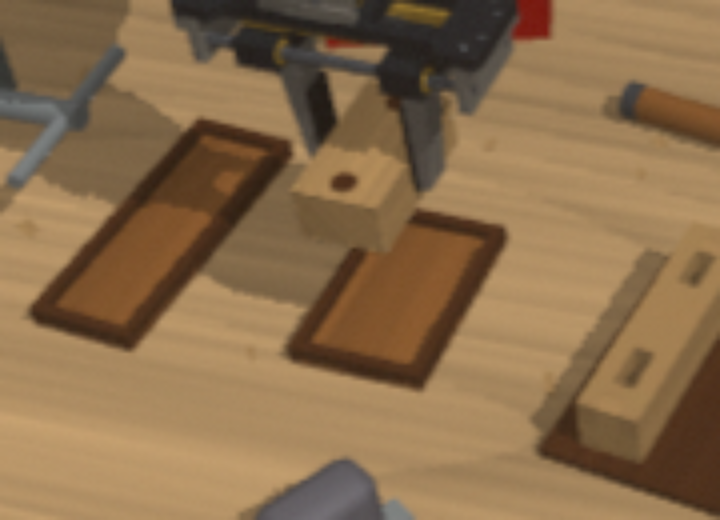

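The block hangs level above the wide tray. Lower it.

Call:
apply_moves:
  series:
    - {"slide": [0.0015,0.03,0],"roll": 0,"hand": 0.048}
    - {"slide": [0,0.03,0],"roll": 0,"hand": 0.048}
    - {"slide": [0,0.017,0],"roll": 0,"hand": 0.048}
    - {"slide": [0,0.008,0],"roll": 0,"hand": 0.048}
    - {"slide": [0,0.004,0],"roll": 0,"hand": 0.048}
    - {"slide": [0,0.002,0],"roll": 0,"hand": 0.048}
    - {"slide": [0,0,0],"roll": 0,"hand": 0.048}

```text
clock: 23.68
position: [0.4851, -0.2371, 0.0216]
tool_rot: [0.707, -0.013, 0.014, -0.707]
wrist_force: [-0.1, 0.7, -1.1]
gripper_width: 0.056
```

Call:
apply_moves:
  series:
    - {"slide": [0,0.001,0],"roll": 0,"hand": 0.048}
    - {"slide": [0,0,0],"roll": 0,"hand": 0.048}

```text
clock: 23.92
position: [0.4848, -0.237, 0.0203]
tool_rot: [0.707, -0.013, 0.013, -0.707]
wrist_force: [0.7, -0.0, -1.7]
gripper_width: 0.0562
```

Call:
apply_moves:
  series:
    - {"slide": [0,0.001,0],"roll": 0,"hand": 0.048}
    - {"slide": [0,0,0],"roll": 0,"hand": 0.048}

```text
clock: 24.18
position: [0.4848, -0.237, 0.0196]
tool_rot: [0.707, -0.013, 0.013, -0.707]
wrist_force: [-2.5, -0.2, 4.8]
gripper_width: 0.0555
```

Call:
apply_moves:
  series:
    - {"slide": [0,0,0],"roll": 0,"hand": 0.062}
    - {"slide": [0,0,0],"roll": 0,"hand": 0.074}
    - {"slide": [0,0,0],"roll": 0,"hand": 0.074}
    - {"slide": [0,-0.02,0],"roll": 0,"hand": 0.074}
    - {"slide": [0,-0.04,0],"roll": 0,"hand": 0.074}
    - {"slide": [0,-0.04,0],"roll": 5.7,"hand": 0.062}
    - {"slide": [0,0,0],"roll": 0,"hand": 0.062}

```text
clock: 25.05
position: [0.4867, -0.2379, 0.1219]
tool_rot: [0.706, -0.047, 0.051, -0.705]
wrist_force: [-0.2, 0.1, 0.2]
gripper_width: 0.0618
```

```bash
python3 -c "
from h import *
go(.4985,-.0515,.1,82.1)
f=grab('scene','s8');c=f['frame'][170:300,120:300,::-1];cv2.imwrite('pics/s8c.png',cv2.resize(c,None,fx=4,fy=4))"
```

```text
t 25.05 pos [ 0.4867 -0.2379  0.1219] heading 82.1 q [-0.46  0.33  1.9  -0.    0.9  -1.89] F [-0.2  0.1  0.2] grip 0.0618 tilt 0.32
slide before roll [-14.   21.5 186.2] after roll [-14.   21.5 186.2] mm; roll -0.0
```

View pics/s8c.png

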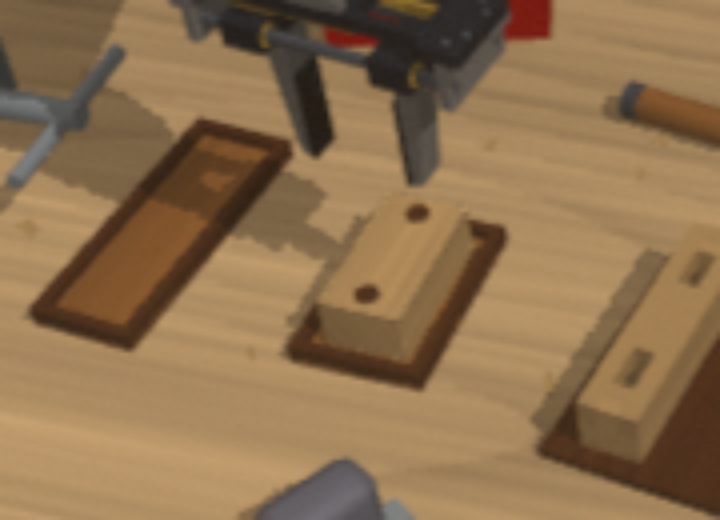

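The wide block sits flat in its tray. On to the long rail.

Call:
apply_moves:
  series:
    - {"slide": [-0.002,0.003,0.0265],"roll": 0,"hand": 0.062}
    - {"slide": [-0.002,0.003,0.0265],"roll": 0,"hand": 0.062}
    - {"slide": [-0.002,0.003,0.0265],"roll": 0,"hand": 0.062}
    - {"slide": [-0.002,0.003,0.0265],"roll": 0,"hand": 0.062}
    - {"slide": [-0.002,0.003,0.0265],"roll": 0,"hand": 0.062}
    - {"slide": [-0.002,0.003,0.0265],"roll": 0,"hand": 0.062}
    - {"slide": [-0.002,0.003,0.0272],"roll": 0,"hand": 0.062}
    - {"slide": [0,0,0],"roll": 0,"hand": 0.062}

```text
clock: 26.1
position: [0.4952, -0.0493, 0.0966]
tool_rot: [-0.705, 0.048, -0.046, 0.706]
wrist_force: [0.4, -0.2, 0.3]
gripper_width: 0.0618
```

Call:
apply_moves:
  series:
    - {"slide": [0,0.02,0],"roll": 0,"hand": 0.062}
    - {"slide": [0,0,0],"roll": 0,"hand": 0.062}

```text
clock: 26.35
position: [0.4948, -0.051, 0.0766]
tool_rot: [0.705, -0.05, 0.047, -0.705]
wrist_force: [-0.8, -0.1, 0.3]
gripper_width: 0.0621
```

```bash
python3 -c "
from h import *
go(.4985,-.0515,.022,82.1)"
```

```text
t 26.35 pos [ 0.4948 -0.051   0.0766] heading 82.17 q [-0.11  0.35  2.02 -0.    0.78 -1.54] F [-0.8 -0.1  0.3] grip 0.0621 tilt 0.2
slide before roll [ 3.9 54.6  0.1] after roll [ 3.9 54.6  0.1] mm; roll 0.07
```

Call:
apply_moves:
  series:
    - {"slide": [0.003,0.02,0],"roll": 0,"hand": 0.062}
    - {"slide": [0,0.02,0],"roll": 0,"hand": 0.062}
    - {"slide": [0,0.011,0],"roll": 0,"hand": 0.062}
    - {"slide": [0,0.003,0],"roll": 0,"hand": 0.062}
    - {"slide": [0,0,0],"roll": 0,"hand": 0.062}
    - {"slide": [0,0,0],"roll": 0,"hand": 0.045}
    - {"slide": [0,0,0],"roll": 0,"hand": 0.032}

```text
clock: 27.22
position: [0.4996, -0.051, 0.0246]
tool_rot: [0.705, -0.048, 0.049, -0.705]
wrist_force: [-0.6, -0.4, 0.1]
gripper_width: 0.0439
```

Call:
apply_moves:
  series:
    - {"slide": [0,0,0],"roll": 0,"hand": 0.032}
    - {"slide": [0,0,0],"roll": 0,"hand": 0.032}
    - {"slide": [0,0,0],"roll": 0,"hand": 0.032}

```text
clock: 27.6
position: [0.4996, -0.051, 0.0245]
tool_rot: [0.705, -0.048, 0.049, -0.705]
wrist_force: [-1.2, -0.9, 6.4]
gripper_width: 0.0401
```

```bash
python3 -c "
from h import *
go(.467,-.411,.12,84)"
```

```text
t 27.6 pos [ 0.4996 -0.051   0.0245] heading 82.15 q [-0.1   0.44  2.03 -0.    0.67 -1.54] F [-1.2 -0.9  6.4] grip 0.0401 tilt 0.03
slide before roll [  17.   -95.5 -361.1] after roll [   5.3  -95.5 -361.5] mm; roll -1.85
```

Call:
apply_moves:
  series:
    - {"slide": [0,-0.005,0],"roll": 0,"hand": 0.032}
    - {"slide": [0,-0.015,0],"roll": 0,"hand": 0.032}
    - {"slide": [0,-0.03,0],"roll": 0,"hand": 0.032}
    - {"slide": [0,-0.04,0],"roll": -1.9,"hand": 0.032}
    - {"slide": [0,0,0],"roll": 0,"hand": 0.032}
    - {"slide": [0.0005,0,-0.03],"roll": 0,"hand": 0.032}
    - {"slide": [0.0005,0,-0.03],"roll": 0,"hand": 0.032}
    - {"slide": [0.0005,0,-0.03],"roll": 0,"hand": 0.032}

```text
clock: 28.6
position: [0.4906, -0.1412, 0.1134]
tool_rot: [-0.706, 0.037, -0.036, 0.706]
wrist_force: [-0.8, -0.0, -1.6]
gripper_width: 0.0396
```

Call:
apply_moves:
  series:
    - {"slide": [0.0005,0,-0.03],"roll": 0,"hand": 0.032}
    - {"slide": [0.0005,0,-0.03],"roll": 0,"hand": 0.032}
    - {"slide": [0.0005,0,-0.03],"roll": 0,"hand": 0.032}
    - {"slide": [0.0005,0,-0.03],"roll": 0,"hand": 0.032}
    - {"slide": [0.0005,0,-0.03],"roll": 0,"hand": 0.032}
    - {"slide": [0.0005,0,-0.03],"roll": 0,"hand": 0.032}
    - {"slide": [0.0005,0,-0.03],"roll": 0,"hand": 0.032}
    - {"slide": [0.0005,0,-0.03],"roll": 0,"hand": 0.032}

```text
clock: 29.6
position: [0.4697, -0.3802, 0.1131]
tool_rot: [-0.706, 0.037, -0.036, 0.706]
wrist_force: [0.2, -0.6, -1.7]
gripper_width: 0.0397
```

Call:
apply_moves:
  series:
    - {"slide": [0.0005,0,-0.03],"roll": 0,"hand": 0.032}
    - {"slide": [0,0,0],"roll": 0,"hand": 0.032}
    - {"slide": [0,0,0],"roll": 0,"hand": 0.032}

```text
clock: 29.98
position: [0.4673, -0.4086, 0.1133]
tool_rot: [-0.706, 0.037, -0.036, 0.707]
wrist_force: [0.2, -0.3, -1.5]
gripper_width: 0.0398
```

```bash
python3 -c "
from h import *
go(.468,-.411,.0215,84.1)
f=grab('scene','s9');c=f['frame'][150:290,80:280,::-1];cv2.imwrite('pics/s9c.png',cv2.resize(c,None,fx=4,fy=4))"
```

```text
t 29.975 pos [ 0.4673 -0.4086  0.1133] heading 84.01 q [-0.72  0.46  1.73  0.    0.96 -2.19] F [ 0.2 -0.3 -1.5] grip 0.0398 tilt 0.11
slide before roll [ 1.  91.7 -2.4] after roll [ 1.  91.7 -2.4] mm; roll -0.09
```

View pics/s9c.png

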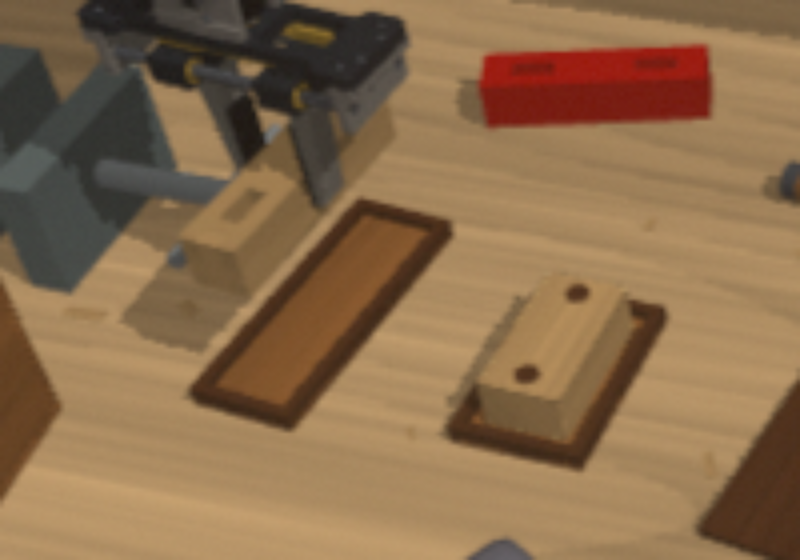

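```bash
python3 -c "
from h import *
f=load('pics/top0.npz');P=cloud(f);z=P[...,2]
for a,b in((515,525),(525,530),(530,535),(535,540),(540,560),(560,575)):
    r=z[200:300,a:b];m=(P[200:300,a:b,0]>.3)&(r<.3);print(a,b,'y',P[240,a,1].round(3),np.percentile(r[m],[50,95,99,99.7]).round(3))
"
```

```text
515 525 y -0.472 [-0.001  0.004  0.006  0.008]
525 530 y -0.497 [-0.001  0.005  0.047  0.05 ]
530 535 y -0.509 [0.003 0.058 0.061 0.062]
535 540 y -0.504 [0.    0.057 0.061 0.064]
540 560 y -0.535 [-0.001  0.056  0.061  0.063]
560 575 y -0.583 [0.002 0.058 0.061 0.063]
```

The vise handle tops out at about 64 mm, which the gripper body (above 105 mm) clears. Lower the rail.

Call:
apply_moves:
  series:
    - {"slide": [0.001,0.03,-0.002],"roll": 0,"hand": 0.032}
    - {"slide": [0,0.03,0],"roll": 0,"hand": 0.032}
    - {"slide": [0,0.016,0],"roll": 0,"hand": 0.032}
    - {"slide": [0,0.008,0],"roll": 0,"hand": 0.032}
    - {"slide": [0,0.004,0],"roll": 0,"hand": 0.032}
    - {"slide": [0,0.002,0],"roll": 0,"hand": 0.032}
    - {"slide": [0,0,0],"roll": 0,"hand": 0.032}

```text
clock: 30.9
position: [0.4689, -0.4119, 0.0246]
tool_rot: [0.706, -0.037, 0.037, -0.706]
wrist_force: [-0.4, -0.5, -1.2]
gripper_width: 0.04
```

Call:
apply_moves:
  series:
    - {"slide": [0,0.001,0],"roll": 0,"hand": 0.032}
    - {"slide": [0,0,0],"roll": 0,"hand": 0.032}

```text
clock: 31.15
position: [0.4687, -0.4118, 0.0233]
tool_rot: [0.706, -0.037, 0.037, -0.706]
wrist_force: [0.4, 0.1, -2.1]
gripper_width: 0.0395
```

Call:
apply_moves:
  series:
    - {"slide": [0,0.001,0],"roll": 0,"hand": 0.032}
    - {"slide": [0,0.0005,0],"roll": 0,"hand": 0.032}
    - {"slide": [0,0,0],"roll": 0,"hand": 0.032}

```text
clock: 31.52
position: [0.4687, -0.4117, 0.0216]
tool_rot: [-0.706, 0.037, -0.037, 0.706]
wrist_force: [0.0, 0.5, -1.1]
gripper_width: 0.04
```

Call:
apply_moves:
  series:
    - {"slide": [0,0.0007,0],"roll": 0,"hand": 0.032}
    - {"slide": [0,0,0],"roll": 0,"hand": 0.032}

```text
clock: 31.78
position: [0.4687, -0.4117, 0.0215]
tool_rot: [0.706, -0.037, 0.037, -0.706]
wrist_force: [-2.6, 1.0, 5.5]
gripper_width: 0.0397
```

Floor contact (5.5 N). Release, then lift and back off to clear the camera view.

Call:
apply_moves:
  series:
    - {"slide": [0,0,0],"roll": 0,"hand": 0.046}
    - {"slide": [0,0,0],"roll": 0,"hand": 0.056}
    - {"slide": [0,0,0],"roll": 0,"hand": 0.056}
    - {"slide": [0,-0.02,0],"roll": 0,"hand": 0.056}
    - {"slide": [0,-0.04,0],"roll": 0,"hand": 0.056}
    - {"slide": [0,-0.06,0],"roll": 0,"hand": 0.056}
    - {"slide": [0,-0.05,0],"roll": 0,"hand": 0.056}
    - {"slide": [-0.05,0,0],"roll": 0,"hand": 0.056}

```text
clock: 32.78
position: [0.4228, -0.4091, 0.1971]
tool_rot: [0.709, -0.033, 0.039, -0.704]
wrist_force: [-0.3, -0.4, -0.1]
gripper_width: 0.0558
```

Call:
apply_moves:
  series:
    - {"slide": [-0.05,0,0],"roll": 0,"hand": 0.056}
    - {"slide": [-0.05,0,0],"roll": 0,"hand": 0.056}
    - {"slide": [0,0,0],"roll": 0,"hand": 0.056}
    - {"slide": [0,0,0],"roll": 0,"hand": 0.056}

```text
clock: 33.28
position: [0.3202, -0.3968, 0.1922]
tool_rot: [0.707, -0.036, 0.038, -0.706]
wrist_force: [0.0, -0.2, 0.0]
gripper_width: 0.0558
```

```bash
python3 - <<'E'
from h import *
f=grab('scene','s10');g=grab('top','t10');z=load('pics/top0.npz')
go(.3,-.3,.2)
T=dict(round=(.486,.404),tenon=(.536,.231),wide=(.483,-.237),long=(.466,-.411))
for n,(b,zz) in dict(round=((140,205,198,260),.042),tenon=((212,165,264,256),.042),wide=((395,200,450,272),.044),long=((468,195,520,290),.044)).items():
    m=band(g,b,.03,.06)
    if m.sum()>100: print(n,T[n],np.round(rect(g,m,zz),4), "h",np.median(cloud(g)[m>0][:,2]).round(4))
for n,b,zz in(("jar",(230,125,262,162),.075),("tape",(385,130,425,180),.065)):
    for k in (z,g):
        m=band(k,b,.05,.1)
        if m.sum(): print(n,np.round(rect(k,m,zz),4))
E
```

```text
t 33.375 pos [ 0.3207 -0.3966  0.1915] heading 84.08 q [-0.89  0.2   1.9   0.    1.04 -2.36] F [ 0.2  0.  -0.3] grip 0.0561 tilt 0.08
slide before roll [-30.5  -8.6  94. ] after roll [-30.5  -8.6  94. ] mm; roll 0
round (0.486, 0.404) [  0.4883   0.4012  59.7534  57.4106 -88.7801] h 0.0406
tenon (0.536, 0.231) [  0.5353   0.2306 150.0812  46.0033  -3.4735] h 0.0408
wide (0.483, -0.237) [  0.4848  -0.2357 103.8657  58.7476  -0.3935] h 0.0432
long (0.466, -0.411) [  0.4678  -0.4092 164.9295  43.9107  -6.0476] h 0.0428
jar [ 0.7042  0.2068 47.0101 46.4226  0.8677]
jar [ 0.7048  0.2074 47.1932 44.9859 45.7214]
tape [  0.6871  -0.1925  68.9864  35.4104 -31.732 ]
tape [  0.6875  -0.1927  69.8132  35.4104 -31.732 ]
```

View pics/t10.png

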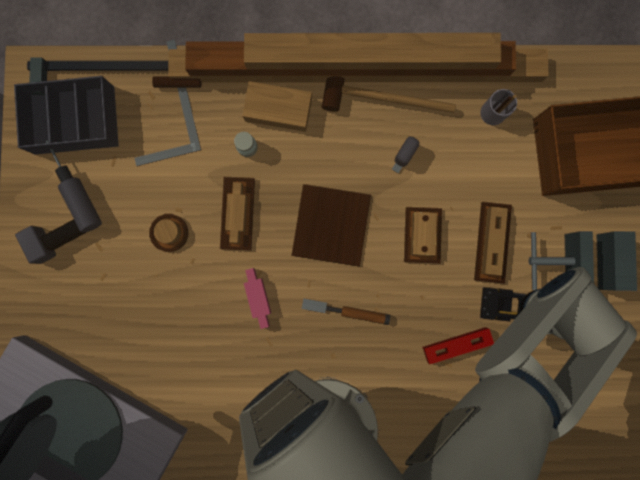

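View pics/s10.png

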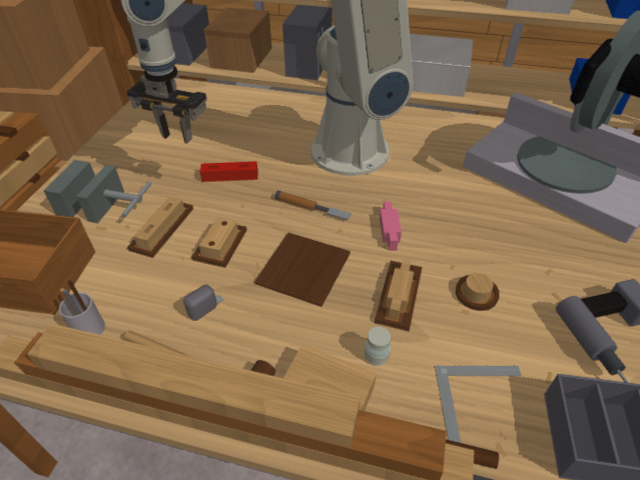

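All four parts lie in their own trays (top view (169,232), (238,213), (423,235), (494,243)). They are within about 4 mm of the tray centres and at the expected heights. The jar and tape have not moved, so I'll hand in.

```bash
python3 -c "
from rig import finish_job
print(finish_job())"
```

```text
the job is handed in; nothing more can be done
None
```

I moved all four parts from the pile into their own trays, in the order cap, tenoned piece, wide block, long rail. I lowered each one until the wrist sensor felt the tray floor, then released it. The job was handed in at about 33 s and gave no verdict.

What the last camera check showed:

| Part | Distance from tray centre | Length vs tray |
|---|---|---|
| Round cap | about 4 mm | – |
| Tenoned piece | about 1 mm | about 1° |
| Wide block | about 2 mm | about 2° |
| Long rail | about 3 mm | under 1° |

- **Height:** all four part tops read about 1 mm below nominal, in line with the parts lying on the tray floors.
- **Tape measure and jar:** both read within 1 mm of where they started. The red and pink look-alikes were not touched.
- **Gripper:** it ended about 19 cm above the bench, touching nothing.
- **Disagreement:** the two cameras put the trays about 4 mm apart in x. I put roughly half of that down to visible rim sides and the rest to calibration, and it stays inside the tolerances. No check failed.

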